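# Buzz a visitor in at the hallway door station

## Robot

A 6-joint arm with a two-finger parallel gripper is mounted at the origin on the work surface. World frame = base frame: x ahead of the robot, y to its left, z up, the work surface at z = 0. Lengths are in m, angles in degrees, forces in N, time in s.
With the tool pointing down it reaches from about 0.35 to 0.875 m from the base axis. Payload 4.2 kg.
Tool frame: the origin (TCP) lies midway between the tips of the shut fingers; the grasp point (between the pads) lies 19 mm behind it; z points along the fingers, y is the line along which they close (so a half turn about z gives the same grasp; the last joint's range is limited). The gripper opens to 87 mm and grips with 3 to 60 N. Pads are 19 mm wide; open, the fingers measure 117 mm over their backs; the gripper's body (75 mm by 190 mm) begins 51 mm behind the grasp point.
Start: joints at [-53.996, 22.042, 0.453, 0, -68.411, -14.817], TCP at [0.226, -0.583, 0.223] pointing down, gripper open.
Joint ranges: [-179.83, 179.83], [-69.29, 118.12], [-61.27, 80.66], [-181.25, 117.63], [-171.15, -9.14], [-177.46, 177.46]. Speed limits (degrees/s): [159.86, 159.86, 180, 180, 180, 180].

## Interface

Orientations are given as [roll, pitch, yaw] about the fixed x, y, z axes, in that order (R = Rz(yaw) Ry(pitch) Rx(roll)).
In Python, from workcell import env gives the robot as it stands. The module is installed in compiled form; this text tells all that it offers. Calls block until the motion is done:
- env.goto(position, orientation): joint-space move of the TCP to a pose.
- env.move_straight(position, rotation=None, rate=0.15, force_limit=None): straight line of the TCP; rotation=None keeps the orientation; rate is the mean speed in m/s. With force_limit (N) it stops when the force on the tool has changed by that much, and returns True; else False.
- env.set_joints(angles): joint-space move.
- env.gripper_to(opening, grasp_force=None): opening from 0.0 (shut) to 1.0 (fully open); grasp_force is the grip in N (None keeps the last); returns when the fingers have stopped.
- env.dwell(seconds).
- env.inverse_kinematics(position, orientation): joint angles nearest the present ones, or None.
- env.read_state(): the state.
- env.grab_frame(name): name is "scene" or "top" or "wrist"; returns a dict with "image" (400x640x3 uint8, blue, green, red), "fx", "fy", "cx", "cy" (pixels), "position" and "orientation" of the camera in the world. Camera axes: x right, y up, looking along -z (the intrinsics and any distortion apply to the point x, -y, -z); pixel columns grow to the right and rows downward; lengths in m; the calibration is good to about 2 mm. The wrist camera is an equidistant fisheye: a pixel r from the principal point sees the ray r / f radians off the axis. A picture is of the moment at which its call begins. There is no depth.
A pose or a line that the arm cannot do raises env.Unreachable and nothing moves.
- env.close_job(): hands the job in; it is judged then, once.
Trained networks look in a picture, given as the dict that the camera call returned (one of the last four; its "shot" number tells which), for a name from the list of things; names that differ only in an ending like _2 or _b are one class to them, and where a whole thing is asked for, a point or a joint stands for the part that bears it (a point fixed in the world has none). Each returns a list of dicts, best first, with "score" (0 to 1); they miss things now and then, are a little off and sometimes report something else, mostly with a low value. They report only what shows in the picture. A call takes as long as a camera call.
- env.search_frame(picture, thing): "xyz" ([x, y, z] in m, in world coordinates, good to about 4 mm: the middle of the surface that is visible of it).
- env.trace(picture, thing): "mask" (400x640 bool, what is visible of it).
The state is a dict: "clock": time; "joint_positions": joint angles; "qvel": joint speeds; "joint_torque": joint torques, N m; "position": TCP position; "tool_rot": TCP orientation; "force": force on the tool from outside, world axes, zero at the start; "wrist_torque": the same for the moment, N m; "opening": opening from 0.0 (shut) to 1.0 (fully open); "finger_force": force on a finger pad.
Only numpy, scipy, OpenCV 4.12 (cv2) and the standard library are available. Lean on these libraries where they do the work, as an engineer would, in place of code of your own. Each camera call takes 0.05 s, during which the arm holds its last target. There are 200 camera calls.

## Task

A visitor is ringing: let them in at the desk door station. Open the line by pressing the green end of its line rocker fully over, then press the white door-release key and keep it down for about two seconds, let it come up, and hang up by pressing the rocker's red end fully over. Use only the fingertips: do not press the dark grey stair-light key, do not lean hard on the station or shove it, lift nothing, and leave the things around it and on the turntable where they are.

Things in the scene. Friction and masses are not known exactly. Their poses are not given: they have to be found in the camera images.
- station: Ivory wedge-shaped cordless desk door station, 200 mm wide (y), 150 mm deep (x), 85 mm high at the back, 0.9 kg, loose on rubber feet. Origin: centre of its underside, on the shelf; -x is the front, towards the robot give or take 0.45 rad; +y its left; z up. Stands on the left or the right half of the shelf, the turntable on the other. A screen and a grille stand steeper behind the key deck.
- deck (a point): Middle of the surface of the key deck, level with the row of keys. The deck slopes up towards the back by 0.21 rad (12 degrees): its normal leans 0.21 rad from vertical towards the front. In one row from left to right: line rocker (centre 48 mm left of this point), white door-release key (16 mm right), dark grey stair-light key (62 mm right). The screen begins 40 mm behind the row.
- line (a joint): Angle of the line rocker, 0 to 0.36 rad: 0 = red end fully down (hung up, as at the start), 0.36 = green end fully down (line open). A snap switch 56 mm long across the station, 28 mm wide, pivoted in the middle, its top a shallow V. It goes over with 2.5 to 3.5 N near an end, snaps past the middle (0.18 rad) and stays where put.
- line_green (a point): Point on top of the rocker's green (left) end, on its centre line, 18 mm from the V's bottom; the end runs on 10 mm beyond. Moves with the rocker. Up: that end leans 0.36 rad to the deck, this point 13 mm above the deck; fully down: its top is parallel to the deck and 7 mm above it. Axes at angle 0: x up the slope, y left, z the deck's normal.
- line_red (a point): The same for the rocker's red (right) end: 18 mm from the V's bottom, end 10 mm beyond; parallel to the deck and 7 mm above it when fully down (as at the start), 13 mm above it when up.
- door (a joint): Travel of the white door-release key, 0 (up) to 0.005 m (fully down), along the deck's normal. A spring brings it back; 1.8 N to start it, 4.8 N fully down. It counts as down from 3.5 mm.
- door_top (a point): Centre of the top of the white door-release key (a brass-coloured key symbol on it), 26 mm wide (y) by 22 mm (x), 9 mm above the deck when up. x up the slope, y left, z along the deck's normal. Its edge is 35 mm from line_red (sideways).
- light (a joint): Travel of the dark grey stair-light key, 0 (up) to 0.005 m (down); same spring as the door key. Not to be pressed.
- light_top (a point): Centre of the top of the dark grey stair-light key (yellow lamp symbol), same size as the door key, 46 mm to the right of it.
- turntable: Wooden turntable set in the shelf, 256 mm over its rim, platter top 11 mm above the shelf, turns freely. Origin: centre, on the shelf.
- key_cup: Tin key cup on the turntable, 72 mm across the rim, 80 mm tall, loose. Origin: centre of its underside.
- skeleton_key: Bronze skeleton key lying on the turntable, 80 mm long, 6 mm thick, loose. Origin: underside of its shank, about mid-length.
- fob: Pink rubber fob shaped like an eraser, 52 x 22 x 11 mm, on the turntable, loose. Origin: centre of its underside.
- bell: Chrome bell the size of a thimble, 23 mm across, 26 mm tall, on the turntable, loose. Origin: centre of its underside.
- phone: Dark mobile phone lying flat in front of the station, 147 x 71 x 9 mm, long side across, loose. Origin: centre of its underside.
- glasses_case: Dark green glasses case behind the station, 155 x 58 x 40 mm, loose. Origin: centre of its underside.
- sanitiser: Small pale blue bottle of hand gel behind the station's left corner, 46 mm across, 115 mm tall, loose. Origin: centre of its underside.

How it is judged (in metres and radians):
On the way, in this order (a step that is already met when the one before it is completed fails the run):
1. the line is open: the rocker's green end is fully over, the door key still up (value of joint line above 0.31 rad and value of joint door below 0.002 m), for 0.2 s.
2. the door-release key is held down for 1.5 s with the line open (value of joint door above 0.0035 m and value of joint line above 0.31 rad), for 1.5 s.
3. hung up: the rocker's red end is fully over, the door key up again (value of joint line below 0.05 rad and value of joint door below 0.0015 m), for 0.2 s.
At the end, for the whole second after the job is handed in: The line rocker lies fully on its red side (angle under 0.05 rad), both keys are up (under 1.5 mm), the station stands within 20 mm and every other thing within 20 mm of where it was at the start (all of step 3 and value of joint light below 0.0015 m and distance of each of station, key_cup, skeleton_key, fob, bell, phone, glasses_case, sanitiser from where it was at the start of the episode below 0.02 m); the robot touches nothing.
It fails at once if the door-release key is pressed while the line is not open (value of joint door above 0.003 m and value of joint line below 0.18 rad).
It fails at once if the stair-light key is pressed (value of joint light above 0.003 m).
It fails at once if the station is shoved, lifted or tipped (moved over 20 mm, or tilted over 0.1 rad) (distance of station from where it was at the start of the episode above 0.02 m or angle between station's own z axis and vertical above 0.1 rad).
It fails at once if the station is leaned on with more than 60 N (contact force between station and the fingers above 60 N).
It fails at once if a thing around the station or on the turntable is moved over 20 mm or lifted (distance of any of key_cup, skeleton_key, fob, bell, phone, glasses_case, sanitiser from where it was at the start of the episode above 0.02 m).
It also fails if it takes over 51 s, if anything falls off the work surface, if the arm or the gripper's body presses on something with over 40 N, if the wrist force passes 120 N, or if a joint passes its speed limit or range.

## Working session

There is one attempt and no reset: what is moved stays moved. The work goes in short steps, each a Python script; the robot and the scene stay as the last script left them, time stands still between calls to the robot, and variables do not carry over. Pictures are saved under pics/ and viewed, at most 10 in all, crops included, and the job is handed in when it is done.

```bash
mkdir -p pics; python3 - <<'E'
from workcell import env
import cv2,numpy as np
for c in("scene","top"):
    f=env.grab_frame(c); cv2.imwrite(f"pics/{c}0.png",f["image"])
    print(c,f["position"],f["orientation"],f["fx"])
    for t in("station","deck","line","line_green","line_red","door","door_top","light_top","turntable","sanitiser","phone"):
        try:
            r=env.search_frame(f,t); print(t,[(np.round(q["xyz"],3).tolist(),round(q["score"],2)) for q in r[:2]])
        except Exception as e: print(t,repr(e)[:100])
print(env.read_state()["clock"])
E
```

```text
scene [1.21417912 0.01809168 0.72431781] [44.49510173 -0.76585314 92.07408447] 390.8817312501842
station [([0.552, 0.216, 0.051], 0.77), ([0.476, 0.198, 0.048], 0.2)]
deck [([0.555, 0.218, 0.05], 0.6)]
line [([0.461, 0.264, 0.049], 0.58)]
line_green [([0.465, 0.266, 0.05], 0.65)]
line_red [([0.468, 0.266, 0.05], 0.53)]
door [([0.477, 0.198, 0.046], 0.55)]
door_top [([0.479, 0.2, 0.05], 0.43)]
light_top [([0.582, -0.307, 0.026], 0.67), ([0.487, 0.152, 0.05], 0.37)]
turntable []
sanitiser [([0.61, 0.333, 0.069], 0.7)]
phone [([0.353, 0.184, 0.009], 0.56), ([0.463, 0.265, 0.047], 0.25)]
top [0.39137139 0.01239616 1.26641239] [  7.77387598   0.66518654 -91.78442525] 513.1420490899609
station [([0.499, 0.216, 0.046], 0.58)]
deck [([0.503, 0.216, 0.044], 0.89), ([0.352, 0.181, 0.008], 0.38)]
line [([0.462, 0.26, 0.05], 0.82), ([0.633, 0.207, 0.043], 0.24)]
line_green [([0.462, 0.261, 0.049], 0.54), ([0.348, 0.182, 0.011], 0.34)]
line_red [([0.468, 0.259, 0.046], 0.59)]
door [([0.473, 0.198, 0.05], 0.49)]
door_top [([0.518, -0.349, 0.03], 0.36)]
light_top [([0.487, 0.154, 0.048], 0.66), ([0.473, 0.198, 0.049], 0.43)]
turntable [([0.532, -0.269, 0.011], 0.91)]
sanitiser [([0.589, 0.336, 0.08], 0.82)]
phone [([0.351, 0.181, 0.01], 0.75)]
1.2
```

```bash
cat > h.py <<'E'
from workcell import env
import numpy as np,cv2
from scipy.spatial.transform import Rotation as R
def frame(yaw):
    S=R.from_euler('z',yaw)*R.from_euler('y',-0.21)   # x up slope, y left, z normal
    return S
def tool(yaw,s=1):
    A=frame(yaw).as_matrix(); y=s*A[:,0]; z=-A[:,2]; x=np.cross(y,z)
    return R.from_matrix(np.c_[x,y,z]).as_euler('xyz',degrees=True)
E
python3 - <<'E'
from h import *
yaw=.226
env.gripper_to(0.0)
p=env.read_state()["position"]; env.move_straight([p[0],p[1],.32])
A=frame(yaw).as_matrix()
q=np.array([.475,.21,.05])+.17*A[:,2]
for s in(1,-1): print(s,env.inverse_kinematics(q,tool(yaw,s)))
c=[(np.abs(np.array(j)-env.read_state()["joint_positions"]).max(),s) for s in(1,-1) if (j:=env.inverse_kinematics(q,tool(yaw,s))) is not None]
s=min(c)[1]; print(c)
env.goto(q,tool(yaw,s))
f=env.grab_frame("wrist"); cv2.imwrite("pics/w1.png",f["image"])
print({k:v for k,v in f.items() if k!="image"})
for t in("station","deck","line","line_green","line_red","door_top","light_top"):
    r=env.search_frame(f,t); print(t,[(np.round(q["xyz"],3).tolist(),round(q["score"],2)) for q in r[:2]])
print(env.read_state())
E
```

```text
1 [ 48.32132646   2.47359643 -30.72021541   9.44530526 -47.33675002
 138.79363411]
-1 [ 48.32132646   2.47359643 -30.72021541   9.44530526 -47.33675002
 -41.20636589]
[(np.float64(153.6090767102682), 1), (np.float64(102.3172419425515), -1)]
{'fx': 309.70691628693146, 'fy': 309.70691628693146, 'cx': 315.80382665563565, 'cy': 203.87392637039366, 'position': array([0.42392017, 0.12655998, 0.3752243 ]), 'orientation': array([ -14.79492   ,   11.98750373, -167.06006273]), 'shot': 3}
station [([0.509, 0.194, 0.045], 0.87)]
deck []
line [([0.462, 0.247, 0.042], 0.75), ([0.48, 0.152, 0.046], 0.26)]
line_green [([0.461, 0.244, 0.046], 0.97)]
line_red [([0.463, 0.249, 0.049], 0.76)]
door_top [([0.475, 0.197, 0.042], 0.63)]
light_top [([0.481, 0.151, 0.044], 0.6)]
{'clock': 6.8, 'joint_positions': array([ 48.30575484,   2.47630146, -30.72011555,   9.44546015,
       -47.3380405 , -41.20636005]), 'qvel': array([ 0.06932233, -0.00787417, -0.00631329, -0.03309297, -0.02769655,
        0.07507303]), 'joint_torque': array([-2.22958712e-02, -1.99465925e+01,  1.76143152e+01,  3.96289811e+00,
        3.05798259e-01,  1.59310852e-02]), 'position': array([0.44051688, 0.20193618, 0.21624439]), 'tool_rot': array([-1.67970906e+02, -2.44648079e-03, -7.70668121e+01]), 'force': array([ 0.30936053, -0.38210973,  0.44310376]), 'wrist_torque': array([-0.10208153,  0.52359215,  0.0239717 ]), 'finger_force': 0.0, 'opening': 0.0021356982298184834}
```

View pics/w1.png

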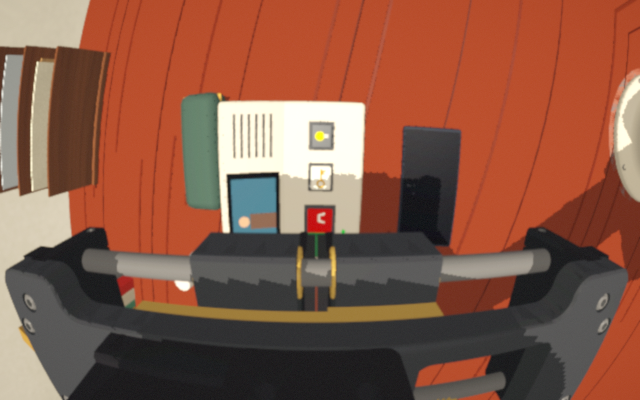

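View pics/top0.png

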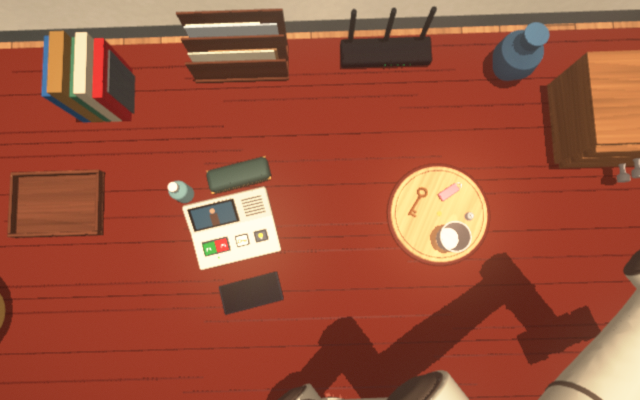

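```bash
cat >> h.py <<'E'
def ray(f,u,v,fish):
    a=np.array([(u-f["cx"])/f["fx"],(v-f["cy"])/f["fy"]])
    if fish:
        t=np.hypot(*a); d=np.array([*(a/t*np.sin(t)),np.cos(t)]) if t>1e-9 else np.array([0,0,1.])
    else: d=np.array([*a,1.])
    d=np.array([d[0],-d[1],-d[2]]); d=R.from_euler('xyz',f["orientation"],degrees=True).apply(d)
    return np.array(f["position"]),d/np.linalg.norm(d)
def tri(rs):
    M=[np.eye(3)-np.outer(d,d) for _,d in rs]
    p=np.linalg.solve(sum(M),sum(m@o for m,(o,_) in zip(M,rs)))
    return p,[round(1e3*np.linalg.norm(m@(p-o)),1) for m,(o,_) in zip(M,rs)]
E
python3 - <<'E'
from h import *
yaw=.226; A=frame(yaw).as_matrix()
rays={}
def look(c,tag,n):
    f=env.grab_frame(c); cv2.imwrite(f"pics/{tag}.png",f["image"])
    for t in n:
        r=env.trace(f,t)
        if r:
            m=np.argwhere(r[0]["mask"]); v,u=m.mean(0); 
            print(tag,t,round(u,1),round(v,1),len(m),m.min(0),m.max(0),round(r[0]["score"],2))
            rays.setdefault(t,[]).append(ray(f,u,v,c=="wrist"))
q=np.array([.475,.21,.05])+.17*A[:,2]
look("wrist","w2",("door_top","light_top"))
env.move_straight(q+.08*A[:,1])
look("wrist","w3",("line","door_top","light_top","station"))
look("top","t3",("door_top","light_top"))
look("scene","s3",("line","door_top","light_top"))
for t,r in rays.items():
    if len(r)>1: p,e=tri(r); print(t,p.round(4),e)
E
```

```text
w2 door_top 319.7 176.4 490 [165 309] [189 330] 0.66
w2 light_top 321.0 135.2 485 [124 311] [147 331] 0.66
w3 line 318.5 164.1 1344 [137 305] [190 331] 0.91
w3 door_top 320.4 62.6 470 [ 51 311] [ 74 330] 0.7
w3 light_top 320.3 62.5 488 [ 50 310] [ 74 331] 0.55
w3 station 288.8 118.8 25487 [ 30 215] [209 364] 0.67
t3 door_top 232.7 226.7 5501 [187 184] [267 279] 0.53
s3 line 421.3 178.6 158 [174 410] [183 432] 0.71
s3 light_top 379.6 183.0 45 [181 375] [185 384] 0.61
door_top [0.4689 0.1805 0.1639] [np.float64(14.6), np.float64(15.8), np.float64(30.3)]
light_top [0.4837 0.1533 0.0458] [np.float64(0.2), np.float64(0.2), np.float64(0.3)]
line [0.4609 0.2625 0.0452] [np.float64(0.3), np.float64(0.3)]
```

View pics/w3.png

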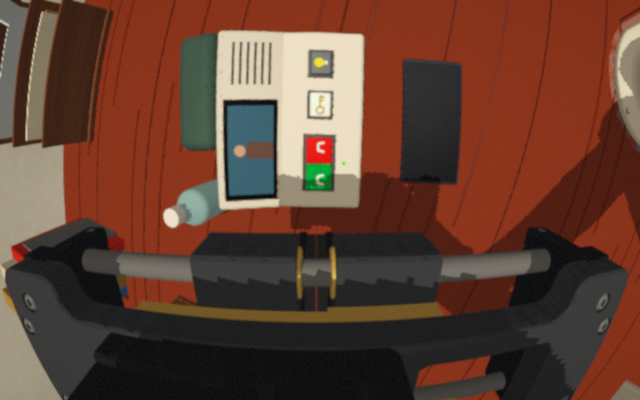

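```bash
cat >> h.py <<'E'
YAW=.206; A=frame(YAW).as_matrix(); D=np.array([.4726,.2152,.0372]); O=tool(YAW,-1)
def P(y,z,x=0): return D+A@np.array([x,y,z])
def loc(): return ((env.read_state()["position"]-D)@A*1e3).round(1)
E
python3 - <<'E'
from h import *
print(tri([(ray(dict(env.grab_frame("wrist")),320,105,True))]*1 + []) if 0 else "")
env.move_straight(P(.068,.06),O)
env.move_straight(P(.068,.022),rate=.06)
env.dwell(.2); f0=env.read_state()["force"]; print(loc(),env.read_state()["clock"])
hit=env.move_straight(P(.068,.003),rate=.02,force_limit=9)
s=env.read_state(); print(hit,loc(),((s["force"]-f0)@A).round(1)); env.dwell(.3); print(loc(),((env.read_state()["force"]-f0)@A).round(1))
env.move_straight(P(.068,.05)); env.move_straight(P(.11,.1))
f=env.grab_frame("wrist"); cv2.imwrite("pics/w4.png",cv2.resize(f["image"][20:240,180:400],None,fx=2.7,fy=2.7))
print(env.read_state()["clock"])
E
```

```text
[ 0.3 68.2 22.4] 10.1833
True [-0.1 67.9  9.6] [-2.3 -1.5  4.4]
[-0.1 67.9  9.6] [-3.2 -1.4  5.5]
12.2
```

View pics/w4.png

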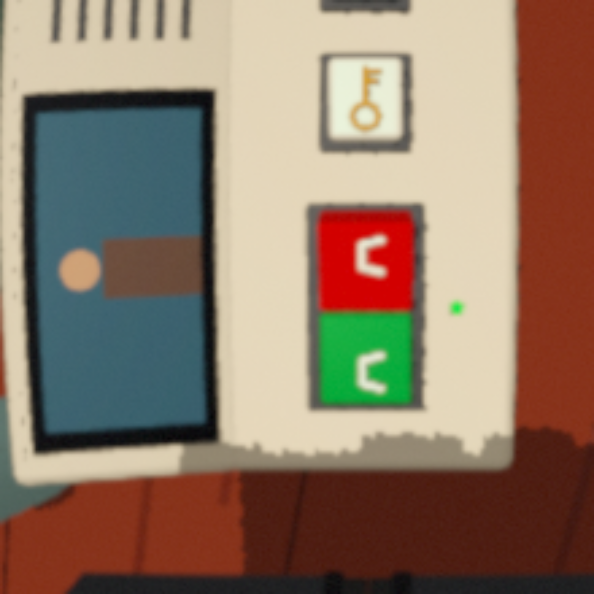

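```bash
python3 - <<'E'
from h import *
env.move_straight(P(.068,.03))
env.dwell(.2); f0=env.read_state()["force"]
env.move_straight(P(.068,.018),rate=.05)
for lim in(2,14):
    hit=env.move_straight(P(.068,.004),rate=.02,force_limit=lim)
    env.dwell(.15); print(hit,loc(),((env.read_state()["force"]-f0)@A).round(1))
env.move_straight(P(.068,.03)); print(env.read_state()["clock"])
E
```

```text
True [ 0.2 68.2  9.6] [-2.2 -1.5  5.2]
True [ 0.2 68.2  9.6] [-3.5  0.3 11.3]
14.775
```

```bash
python3 - <<'E'
from h import *
env.move_straight(P(.068,.04)); env.move_straight(P(-.016,.04)); env.move_straight(P(-.016,.018),rate=.06)
env.dwell(.2); f0=env.read_state()["force"]; print(loc())
hit=env.move_straight(P(-.016,.004),rate=.015,force_limit=9)
for i in range(4): env.dwell(.55); print(hit,loc(),((env.read_state()["force"]-f0)@A).round(1))
print(env.read_state()["clock"])
E
```

```text
[  0.3 -15.7  18.4]
True [  0.1 -16.    6.9] [-2.1  1.   6.3]
True [  0.1 -16.    6.9] [-1.2 -0.7  7.4]
True [  0.1 -16.    6.9] [-1.6  1.3  7.9]
True [  0.1 -16.    6.9] [-0.5  1.   7.5]
19.3917
```

```bash
python3 - <<'E'
from h import *
env.move_straight(P(-.016,.04)); env.move_straight(P(.028,.04)); env.move_straight(P(.028,.024),rate=.06)
env.dwell(.2); f0=env.read_state()["force"]; print(loc())
for lim in(9,14):
    hit=env.move_straight(P(.028,.005),rate=.02,force_limit=lim)
    env.dwell(.25); print(hit,loc(),((env.read_state()["force"]-f0)@A).round(1))
env.move_straight(P(.028,.05)); env.move_straight(P(.11,.13))
f=env.grab_frame("wrist"); cv2.imwrite("pics/w5.png",cv2.resize(f["image"][20:240,180:400],None,fx=2.7,fy=2.7))
print(env.read_state()["clock"])
E
```

```text
[ 0.2 28.  24.3]
True [ 0.  27.9  9.9] [-1.6  1.3  7.4]
True [ 0.1 27.9  9.8] [-3.8  0.3 10.4]
23.6333
```

View pics/w5.png

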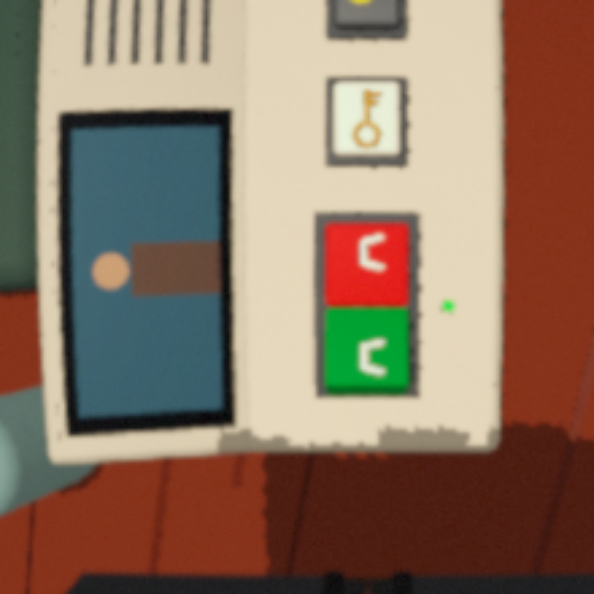

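The crop shows the rocker back as it was at the start: red end lit as flat (365,265), green end raised (365,350), and the door key up (367,120). The station has not moved.

```bash
python3 -c "
from workcell import env
print(env.close_job())"
```

```text
the job is handed in; nothing more can be done
None
```

I opened the line with the green end, held the door key fully down for over 2 s, then hung up with the red end. I handed the job in with about 24 s on the clock; no verdict came back. The press depths and forces, and the final picture, fit each step having worked.

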